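# Shut and latch the ice screw case

### The job

With the fingertips only, push the open blue lid of the aluminium case fully shut over the ice screw, then push the red stud of the sliding catch by its right-hand end to the left, all the way home (left and right as seen from the robot), so that its tongue covers the lid's steel tab. Do not open the lid any further, do not pinch or lift anything, and leave the ice screw, carabiners, scraper and belay device where they are.

Things in the scene. Friction and masses are not known exactly. Their poses are not given: they have to be found in the camera images.
- case: Compact aluminium case, fixed to the bench: 160 (x) x 220 (y) x 75 mm high, walls 5 mm, black corners. Origin: centre of its underside; x towards the hinge side (away from the robot), y along the hinge to the left, z up. A grey rail (48 mm deep, 180 mm long) runs along the outside of the front (-x) wall, its top 60 mm above the bench, from x = -80 to -128 mm; the catch rides on it.
- lid (a joint): Hinge of the blue lid, rad: 0 = shut, grows as the lid opens; the start lies between 0.6 and 1.1. The hinge axis is the case's y through x = +80 mm, z = 75 mm of the case. The lid stays where it is left: stiff friction hinge (0.35 N m), so it takes about 2 to 4 N near the front edge to shut it, and there is a rigid stop at 0.
- lid_front (a point): Middle of the front edge (the one far from the hinge) of the lid, on its outer face; moves with the lid. The lid is a blue plate 160 x 220 x 6 mm (its underside passes through the hinge axis, its shut top is 81 mm above the bench) with a steel tab 30 mm wide that projects 14 mm from the middle of the front edge, and under it a black liner 126 x 186 x 8 mm.
- catch (a joint): Sliding catch on the front rail, m: 0 = fully open, 0.050 = fully home against a rigid end stop, where its steel tongue covers the lid's strike tab. It grows towards the case's +y (to the left seen from the robot); the start lies between 0 and 0.015. Sliding friction about 1.5 N, it stays where it is left.
- catch_face (a point): Middle of the push face (the -y face) of the red stud on the catch; moves with the catch. At joint value 0 it lies at x = -110, y = -67, z = 81 mm in the case's frame. The stud reaches from 68 to 94 mm above the bench, so a fingertip beside it may go down to just above the rail top (60 mm).
- catch_stud (a point): Centre of the top of the red stud, 94 mm above the bench; moves with the catch. The stud is 22 (x) x 24 (y) mm. The steel tongue beside it (case x from -99 to -81 mm, 83 to 88 mm above the bench) begins 6 mm behind the push face.
- ice_screw: Steel ice screw, 160 mm long, 28 mm high, with an orange hanger, lying loose in the case; it fits under the lid. Origin: bench-side middle of its tube.
- scraper: White plastic ski wax scraper, 130 x 65 x 5 mm, flat on the bench to the right (-y side) of the case. Origin: centre of its underside.
- belay: Orange belay device, 50 x 38 x 34 mm with a black wire loop, on the bench to the right (-y side) of the case near its front. Origin: centre of its underside.
- biner_red: Red aluminium carabiner, 104 x 62 x 10 mm, lying flat in the row on the left of the bench. Origin: centre of its underside.
- biner_blue: Blue aluminium carabiner, 104 x 62 x 10 mm, lying flat in the row on the left of the bench. Origin: centre of its underside.
- biner_yellow: Yellow aluminium carabiner, 104 x 62 x 10 mm, lying flat in the row on the left of the bench. Origin: centre of its underside.
- biner_green: Green aluminium carabiner, 104 x 62 x 10 mm, lying flat in the row on the left of the bench. Origin: centre of its underside.
- biner_purple: Purple aluminium carabiner, 104 x 62 x 10 mm, lying flat in the row on the left of the bench. Origin: centre of its underside.

How it is judged:
On the way, in this order (a step that is already met when the one before it is completed fails the run):
1. the lid is pushed shut while the catch is still open (value of joint lid below 0.03 rad and value of joint catch below 0.025 m), for 0.2 s.
2. the catch is pushed home over the shut lid (value of joint lid below 0.03 rad and value of joint catch above 0.045 m), for 0.2 s.
At the end, for the whole second after the job is handed in: The lid is shut (under 0.03 rad, 5 mm at its front edge), the catch is home (0.045 m or more of its 0.050 m), the carabiners, scraper and belay device are within 20 mm of where they started and the ice screw within 30 mm (all of step 2 and distance of each of biner_red, biner_blue, biner_yellow, biner_green, biner_purple, scraper, belay from where it was at the start of the episode below 0.02 m and distance of ice_screw from where it was at the start of the episode below 0.03 m); the robot touches nothing.
It fails at once if the lid is opened further, beyond 1.25 rad (value of joint lid above 1.25 rad).
It fails at once if the lid is pinched: the fingers press on its outer plate and its liner at once (contact force between the fingers and lid_c0 above 3 N and contact force between the fingers and lid_c2 above 3 N).
It fails at once if the stud of the catch is pinched or gripped: the fingers press on both of its halves at once (contact force between the fingers and catch_c2 above 3 N and contact force between the fingers and catch_c3 above 3 N).
It fails at once if a carabiner, the scraper or the belay device is moved or lifted by more than 20 mm (distance of any of biner_red, biner_blue, biner_yellow, biner_green, biner_purple, scraper, belay from where it was at the start of the episode above 0.02 m).
It fails at once if the ice screw is moved or lifted by more than 30 mm (distance of ice_screw from where it was at the start of the episode above 0.03 m).
It also fails if it takes over 38 s, if anything falls off the work surface, if the arm or the gripper's body presses on something with over 40 N, if the wrist force passes 120 N, or if a joint passes its speed limit or range.

### The arm

A 7-joint arm with a two-finger parallel gripper is mounted at the origin on the work surface. World frame = base frame: x ahead of the robot, y to its left, z up, the work surface at z = 0. Lengths are in m, angles in rad, forces in N, time in s.
With the tool pointing down it reaches from about 0.425 to 1.025 m from the base axis. Payload 9.4 kg.
Tool frame: the origin (TCP) lies at the very end of the fingers, on their centre line; the grasp point (between the pads) lies 19 mm behind it; z points along the fingers, y is the line along which they close (so a half turn about z gives the same grasp; the last joint's range is limited). The gripper opens to 85 mm and grips with 20 to 120 N. Pads are 22 mm wide; open, the fingers measure 114 mm over their backs; the gripper's body (76 mm by 85 mm) begins 54 mm behind the grasp point. The pads swing forward as they close: fully open they stand 13 mm farther back than shut.
Start: joints at [1.255, 0.599, -0.003, 1.599, 0.002, 0.943, -0.08], TCP at [0.171, -0.704, 0.231] pointing down, gripper open.
Joint ranges: [-2.57, 2.57], [-0.35, 1.97], [-1.29, 1.29], [0.11, 2.56], [-1.05, 4.19], [0.11, 1.86], [-2.63, 2.63]. Speed limits (rad/s): [2.22, 2.22, 3.01, 3.01, 3.14, 3.14, 3.14].

### API

Orientations are given as a unit quaternion [x, y, z, w].
In Python, from bench import robot gives the robot as it stands. The module is installed in compiled form; this text tells all that it offers. Calls block until the motion is done:
- robot.movep(position, orientation): joint-space move of the TCP to a pose.
- robot.move_l(position, vel=0.15, rotation=None): straight line of the TCP; rotation=None keeps the orientation; vel is the mean speed in m/s.
- robot.move_joints(angles): joint-space move.
- robot.set_gripper(opening): opening from 0.0 (shut) to 1.0 (fully open); the grip force is fixed at half the most; returns when the fingers have stopped.
- robot.dwell(seconds).
- robot.inverse_kinematics(position, orientation): joint angles nearest the present ones, or None.
- robot.snapshot(name): name is "scene" or "top" or "wrist"; returns the picture (400x640x3 uint8, blue, green, red); there is no depth.
- robot.camera_info(name): a dict with "fx", "fy", "cx", "cy" (pixels), "rvec" (rotation vector, rad) and "tvec" (3), from world to camera coordinates, as OpenCV has them; the wrist camera has in their place "T_tool_cam" (4x4, takes a point from camera to tool coordinates, whose origin is the TCP and whose axes are the flange's). Camera axes: x right, y down, z forward; pixel columns grow to the right and rows downward; lengths in m; the calibration is good to about 2 mm. The wrist camera is an equidistant fisheye: a pixel r from the principal point sees the ray r / f radians off the axis. A picture is of the moment at which its call begins: read the wrist's pose just before it. camera_info takes no time and is no camera call.
A pose or a line that the arm cannot do raises robot.IKError and nothing moves.
- robot.hand_in(): hands the job in; it is judged then, once.
Readings, each from a call of its own:
- robot.current_t(): time.
- robot.current_q(): joint angles.
- robot.current_joint_velocities(): joint speeds.
- robot.current_tau(): joint torques, N m.
- robot.current_eef_pos(): TCP position.
- robot.current_eef_rot(): TCP orientation.
- robot.current_wrist_force(): force on the tool from outside, world axes, zero at the start.
- robot.current_ft_torque(): the same for the moment, N m.
- robot.current_finger_gap(): opening from 0.0 (shut) to 1.0 (fully open).
- robot.current_gripper_force(): force on a finger pad.
Only numpy, scipy, OpenCV 4.12 (cv2) and the standard library are available. Lean on these libraries where they do the work, as an engineer would, in place of code of your own. Each camera call takes 0.05 s, during which the arm holds its last target. There are 200 camera calls.

## Working session

There is one attempt and no reset: what is moved stays moved. The work goes in short steps, each a Python script; the robot and the scene stay as the last script left them, time stands still between calls to the robot, and variables do not carry over. Pictures are saved under pics/ and viewed, at most 10 in all, crops included, and the job is handed in when it is done.

```bash
mkdir -p pics
python3 - <<'E'
from bench import robot
import cv2
for n in ("scene","top"):
    cv2.imwrite(f"pics/{n}0.png",robot.snapshot(n)); print(n,robot.camera_info(n))
print(robot.current_t(),robot.current_eef_rot(),robot.camera_info("wrist"))
E
```

```text
scene {'fx': 436.8679624309191, 'fy': 436.8679624309191, 'cx': 319.8121107165975, 'cy': 197.8794886019033, 'rvec': array([ 1.92852208,  1.59997369, -0.60880751]), 'tvec': array([-0.15204216, -0.32474352,  1.61733577])}
top {'fx': 462.6586072667742, 'fy': 462.6586072667742, 'cx': 327.5594033513493, 'cy': 198.43611148174372, 'rvec': array([ 2.10993529, -2.15004948,  0.19623065]), 'tvec': array([0.03383858, 0.55405439, 1.27764692])}
0.1 [ 9.92871981e-01  1.19183536e-01 -1.59309891e-04 -6.99610436e-04] {'fx': 309.70691628693146, 'fy': 309.70691628693146, 'cx': 317.235573654644, 'cy': 194.78391985296417, 'T_tool_cam': array([[-9.48723271e-05, -9.62875407e-01, -2.69946184e-01,
         6.94596076e-02],
       [ 9.99999803e-01,  7.61973446e-05, -6.23238510e-04,
        -2.00214249e-04],
       [ 6.20670217e-04, -2.69946190e-01,  9.62875210e-01,
        -1.43267875e-01],
       [ 0.00000000e+00,  0.00000000e+00,  0.00000000e+00,
         1.00000000e+00]])}
```

View pics/scene0.png

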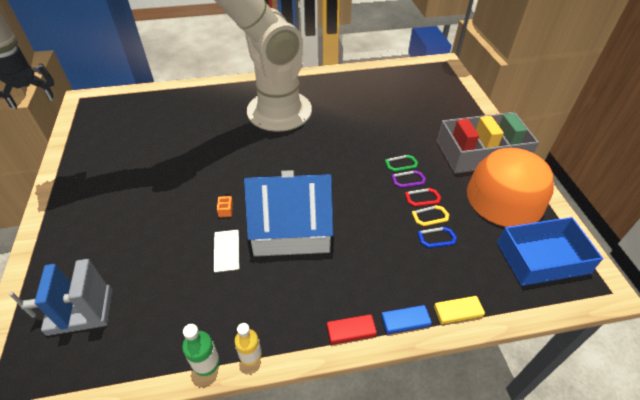

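View pics/top0.png

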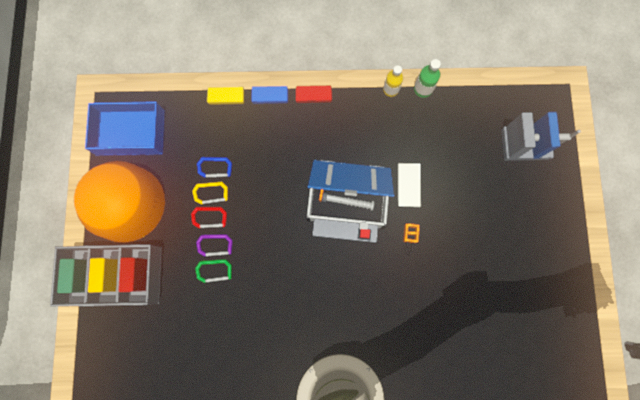

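The scene view from the far side shows the open lid at about (290,210), with the belay device at (225,206) and the scraper at (227,250). The top view shows the case at about (348,205), the lid at rows 160–193 and the red stud at (365,232).

```bash
cat > h.py <<'E'
import cv2, numpy as np
from scipy.spatial.transform import Rotation as R
from bench import robot
def rays(n,uv):
    """centre and world ray directions of fixed camera pixels"""
    c=robot.camera_info(n); M=cv2.Rodrigues(c["rvec"])[0]; uv=np.atleast_2d(uv).astype(float)
    d=np.c_[(uv[:,0]-c["cx"])/c["fx"],(uv[:,1]-c["cy"])/c["fy"],np.ones(len(uv))]
    return -M.T@c["tvec"], d@M
def wrays(uv,p,q):
    c=robot.camera_info("wrist"); T=c["T_tool_cam"]; uv=np.atleast_2d(uv).astype(float)
    x=(uv[:,0]-c["cx"])/c["fx"]; y=(uv[:,1]-c["cy"])/c["fy"]; r=np.hypot(x,y)+1e-12
    d=np.c_[x/r*np.sin(r),y/r*np.sin(r),np.cos(r)]
    Q=R.from_quat(q).as_matrix(); return p+Q@T[:3,3], d@(Q@T[:3,:3]).T
def plane(o,d,z): return o+d*((z-o[2])/d[:,2])[:,None]
def red(im):
    h=cv2.cvtColor(im,cv2.COLOR_BGR2HSV)
    return (((h[...,0]<6)|(h[...,0]>174))&(h[...,1]>150)&(h[...,2]>90)).astype(np.uint8)
E
python3 - <<'E'
from h import *
im=cv2.imread("pics/top0.png")
print("cam",rays("top",[320,200])[0])
c=im[150:250,295:430]; cv2.imwrite("pics/topc.png",cv2.resize(c,None,fx=5.9,fy=5.9,interpolation=cv2.INTER_CUBIC))
m=red(im); n,l,s,ce=cv2.connectedComponentsWithStats(m[215:250,345:385])
print(s,ce+[345,215])
o,d=rays("top",[365,232]);print(plane(o,d,.094))
E
```

```text
cam [0.3186424  0.03219085 1.35570415]
[[   0    0   40   35 1324]
 [  15   15   10    8   76]] [[364.5        231.918429  ]
 [364.5        233.42105263]]
[[ 0.45136985 -0.076943    0.094     ]]
```

View pics/topc.png

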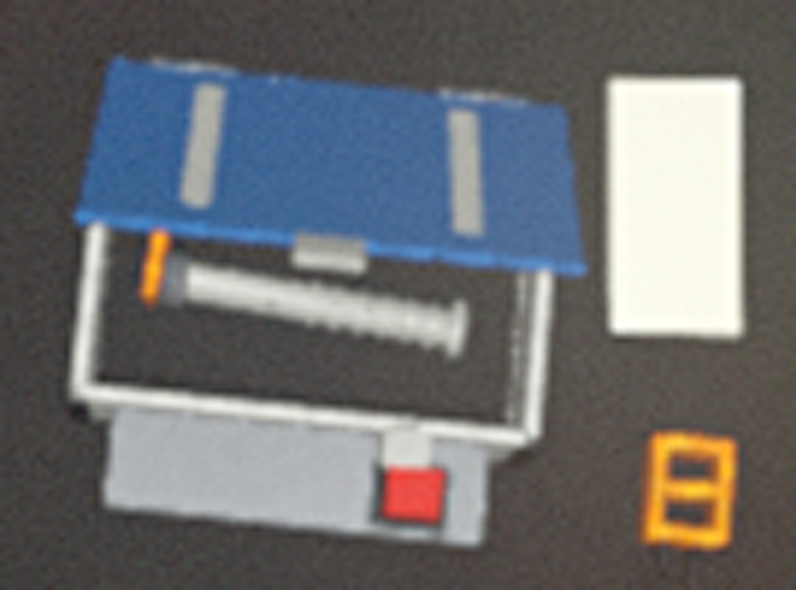

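The crop shows the case front rim running from about (72,400) to (540,440) in crop pixels, so there is a slight yaw. The lid front edge runs from (78,220) to (583,270). The stud is at (413,492), and its end at larger x is the push face. Next I take a closer wrist view.

```bash
cat >> h.py <<'E'
def quat(yaw): return (R.from_euler("z",yaw)*R.from_euler("x",np.pi)).as_quat()
E
python3 - <<'E'
from h import *
robot.set_gripper(0.0)
robot.movep([0.44,-0.03,0.40],quat(-0.08))
p,q=robot.current_eef_pos(),robot.current_eef_rot()
im=robot.snapshot("wrist"); cv2.imwrite("pics/w1.png",im); np.savez("w1.npz",p=p,q=q)
print(p,q,robot.current_t(),robot.current_wrist_force())
E
```

```text
[ 0.44014392 -0.03062181  0.39980409] [ 9.99180817e-01 -4.04681341e-02 -1.58475591e-04 -2.14269998e-05] 3.55 [-0.95104433 -0.43203515 -0.20565385]
```

View pics/w1.png

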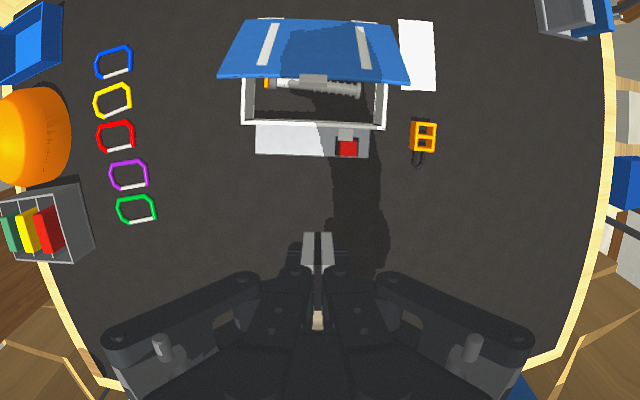

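The wrist view shows the case front rim at about (242,122)–(384,128), the stud at (347,148) and the lid front edge at (217,78)–(410,84). I'll zoom in on it to read the corners.

Run:
```python
from h import *
im=cv2.imread("pics/w1.png")
cv2.imwrite("pics/w1c.png",cv2.resize(im[65:165,210:415],None,fx=3.9,fy=3.9,interpolation=cv2.INTER_CUBIC))
m=red(im)[130:165,330:365]; n,l,s,ce=cv2.connectedComponentsWithStats(m); print(s,ce+[330,130])
```

```text
[[  0   0  35  35 949]
 [  9  10  19  16 276]] [[346.78503688 146.76080084]
 [347.73913043 147.82246377]]
```

View pics/w1c.png

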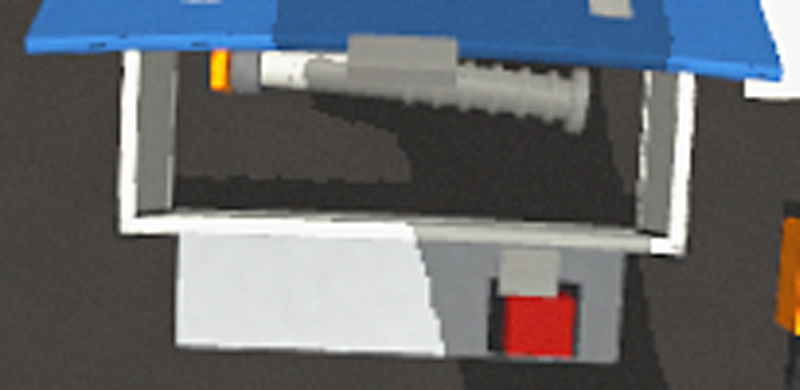

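```bash
cat > est.py <<'E'
from h import *
w=np.load("w1.npz"); W=lambda uv: wrays(np.array(uv)/3.9+[210-.4,65-.4],w["p"],w["q"])
Tp=lambda uv: rays("top",np.array(uv)/5.9+[295-.4,150-.4])
def rep(name,f,rim,rail,stud,lid):
    a=plane(*f(rim),.075)[:,:2]; b=plane(*f(rail),.060)[:,:2]; s=plane(*f(stud),.094)[:,:2]
    for n,P,x,L in(("rim",a,-.08,.22),("rail",b,-.128,.18)):
        d=P[0]-P[1]; ph=np.arctan2(-d[0],d[1]); c=P.mean(0)-x*np.array([np.cos(ph),np.sin(ph)])
        print(name,n,"len",np.linalg.norm(d).round(4),"yaw",ph.round(4),"centre",c.round(4))
        Rm=np.array([[np.cos(ph),-np.sin(ph)],[np.sin(ph),np.cos(ph)]])
        print("  stud in case",((s.mean(0)-c)@Rm).round(4))
        o,dd=f(lid)   # lid bottom front edge (r=.16) -> theta where ray meets the arc
        for oo,d3 in zip([o,o],dd):
            th=np.linspace(.4,1.3,901); z=.075+.16*np.sin(th)
            q=oo+d3*((z-oo[2])/d3[2])[:,None]; xc=(q[:,:2]-c)@Rm
            i=np.abs(xc[:,0]-(.08-.16*np.cos(th))).argmin(); print("  lid th",th[i].round(3),"y",xc[i,1].round(4))
rep("wrist",W,[(119,234),(686,254)],[(176,346),(618,362)],[(541,323)],[(27,51),(780,81)])
rep("top",Tp,[(72,400),(540,443)],[(103,510),(483,546)],[(415,493)],[(76,222),(584,273)])
E
python3 est.py
```

```text
wrist rim len 0.2225 yaw -0.1187 centre [ 0.5654 -0.0361]
  stud in case [-0.1082 -0.0534]
  lid th 0.9 y 0.1087
  lid th 0.89 y -0.1085
wrist rail len 0.1803 yaw -0.1193 centre [ 0.5669 -0.0356]
  stud in case [-0.1096 -0.0541]
  lid th 0.889 y 0.1084
  lid th 0.879 y -0.1095
top rim len 0.222 yaw -0.111 centre [ 0.5645 -0.0367]
  stud in case [-0.1112 -0.0527]
  lid th 0.9 y 0.1102
  lid th 0.885 y -0.1101
top rail len 0.1812 yaw -0.1134 centre [ 0.5633 -0.0355]
  stud in case [-0.1097 -0.0539]
  lid th 0.907 y 0.1091
  lid th 0.896 y -0.111
```

Both views agree: centre (0.565,-0.036), yaw -0.116, lid at 0.89 rad, catch at about 1.5 mm. I'll shut the lid now.

```bash
cat >> h.py <<'E'
C=np.array([.565,-.036]); YAW=-.116
def world(x,y,z):
    c,s=np.cos(YAW),np.sin(YAW); return [C[0]+c*x-s*y, C[1]+s*x+c*y, z]
E
python3 - <<'E'
from h import *
def tip(th,r=.145): return world(.08-r*np.cos(th)+.006*np.sin(th)+.011, 0, .075+r*np.sin(th)+.006*np.cos(th))
a=tip(.95); a[2]+=.04
robot.movep(a,quat(YAW)); f0=robot.current_wrist_force()
for th in np.r_[np.arange(.95,.0,-.095),0]:
    robot.move_l(tip(th),vel=.08); f=robot.current_wrist_force()-f0
    print(round(th,3),f.round(1),np.round(robot.current_eef_pos(),4),round(robot.current_t(),2))
    if np.linalg.norm(f)>35: break
E
```

```text
0.95 [ 0.2 -0.9 -1.2] [ 0.5766 -0.0373  0.1966] 5.06
0.855 [-0.2 -0.8 -0.3] [ 0.5651 -0.036   0.1885] 5.38
0.76 [-0.8  0.5 -1.1] [ 0.5548 -0.0349  0.1792] 5.71
0.665 [ 0.6 -0.8 -0.8] [ 0.5453 -0.0338  0.169 ] 6.03
0.57 [-0.1 -0.9 -0.6] [ 0.5371 -0.0328  0.1582] 6.36
0.475 [-0.5 -1.1 -1.3] [ 0.5298 -0.0319  0.1466] 6.68
0.38 [ 1.1 -0.8  0.2] [ 0.5236 -0.0312  0.1343] 7.01
0.285 [ 0.7 -0.1 -0.7] [ 0.5186 -0.0306  0.1214] 7.33
0.19 [ 0.8 -0.1 -0.4] [ 0.5149 -0.0302  0.1082] 7.66
0.095 [-0.1  0.  -0.7] [ 0.5124 -0.0299  0.0946] 7.98
0.0 [ 1.6 -0.4  1. ] [ 0.5116 -0.0297  0.0811] 8.31
```

Run:
```python
from h import *
p=np.array(robot.current_eef_pos())
cv2.imwrite("pics/s2.png",robot.snapshot("top"))
for k in range(1,6):
    robot.move_l([p[0],p[1],.081-.001*k],vel=.03); f=robot.current_wrist_force()
    print(k,f.round(1),np.round(robot.current_eef_pos(),4))
    if f[2]>12: break
im=np.vstack([cv2.resize(cv2.imread("pics/s2.png")[150:250,280:430],None,fx=4,fy=4),
  cv2.resize(robot.snapshot("scene")[130:200+60,220:370],None,fx=4,fy=4)[:200*1]])
cv2.imwrite("pics/s2c.png",im); print(robot.current_t())
```

```text
1 [-2.6 -0.7 14.3] [ 0.5116 -0.0297  0.0809]
8.6583
```

View pics/s2c.png

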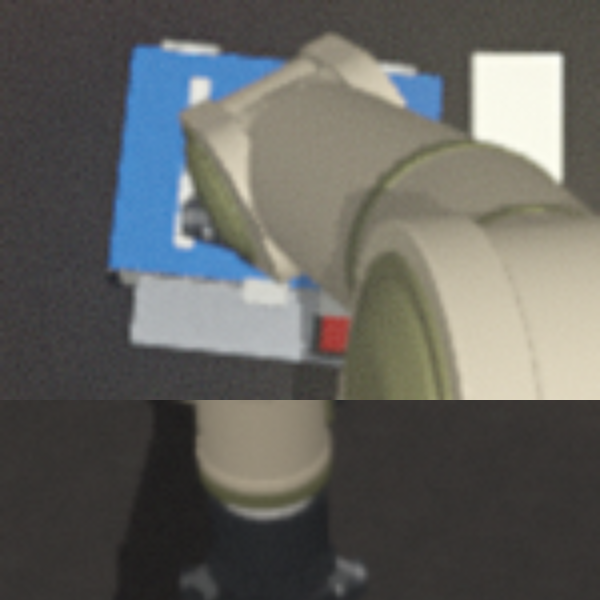

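The picture shows the lid lying flat (blue from (110,45) to (440,290)) and resting on its stop with 14 N. The stud at (333,335) is still open. Next is the catch.

Run:
```python
from h import *
p=np.array(robot.current_eef_pos()); robot.move_l([p[0],p[1],.135],vel=.15)
X,Z=-.112,.071
robot.move_l(world(X,-.102,.135),vel=.15); f0=robot.current_wrist_force()
robot.move_l(world(X,-.102,Z),vel=.1)
print((robot.current_wrist_force()-f0).round(1))
for y in np.r_[np.arange(-.095,-.040,.007),np.arange(-.040,-.015,.002)]:
    robot.move_l(world(X,y,Z),vel=.05); f=robot.current_wrist_force()-f0
    print(round(y,4),f.round(1),round(robot.current_t(),2))
    if np.hypot(f[0],f[1])>9 : break
print(np.round(robot.current_eef_pos(),4))
```

```text
[-0.7 -0.4  0.3]
-0.095 [-0.8 -0.6  0. ] 11.19
-0.088 [-1.4 -0.5 -0.5] 11.48
-0.081 [-0.5 -0.9  0.3] 11.78
-0.074 [ 0.3 -0.6  0.2] 12.07
-0.067 [-1.  -0.2  0.8] 12.36
-0.06 [-1.3 -0.1  0.1] 12.65
-0.053 [-1.3 -0.4  0.2] 12.94
-0.046 [-1.6 -0.7  0.1] 13.23
-0.04 [-1.6  0.4  0.4] 13.5
-0.038 [-0.9 -1.  -0.1] 13.75
-0.036 [-1.2 -0.3  0.8] 14.0
-0.034 [-0.4 -0.1  0.4] 14.25
-0.032 [-1.1 -0.6 -0.2] 14.5
-0.03 [ 0.4 -3.8  0.6] 14.75
-0.028 [ -0.6 -11.7   2.2] 15.0
[ 0.4502 -0.053   0.0711]
```

The end stop came at y = -0.029, which matches the expected home position. I'll back off and check.

Run:
```python
from h import *
robot.dwell(.3)
robot.move_l(world(-.112,-.06,.071),vel=.08)
robot.move_l(world(-.112,-.075,.25),vel=.15)
robot.movep([.45,-.30,.35],quat(YAW))
im=robot.snapshot("top"); s=plane(*rays("top",[0,0]),.094)
n,l,st,ce=cv2.connectedComponentsWithStats(red(im)[215:250,310:385]); print(st,ce+[310,215])
c=plane(*rays("top",ce[1:]+[310,215]),.094)[0,:2]-C
print("stud case y",-np.sin(YAW)*c[0]+np.cos(YAW)*c[1],robot.current_t())
d=cv2.absdiff(im,cv2.imread("pics/top0.png"))
cv2.imwrite("pics/f.png",np.vstack([cv2.resize(im[150:250,180:440],None,fx=3,fy=3,interpolation=cv2.INTER_CUBIC),cv2.resize(d[150:250,180:440],None,fx=3,fy=3)]))
```

```text
[[   0    0   75   35 2556]
 [  33   13    9    8   69]] [[347.00352113 232.01447574]
 [346.86956522 231.46376812]]
stud case y -0.0043077975960150415 18.15
```

View pics/f.png

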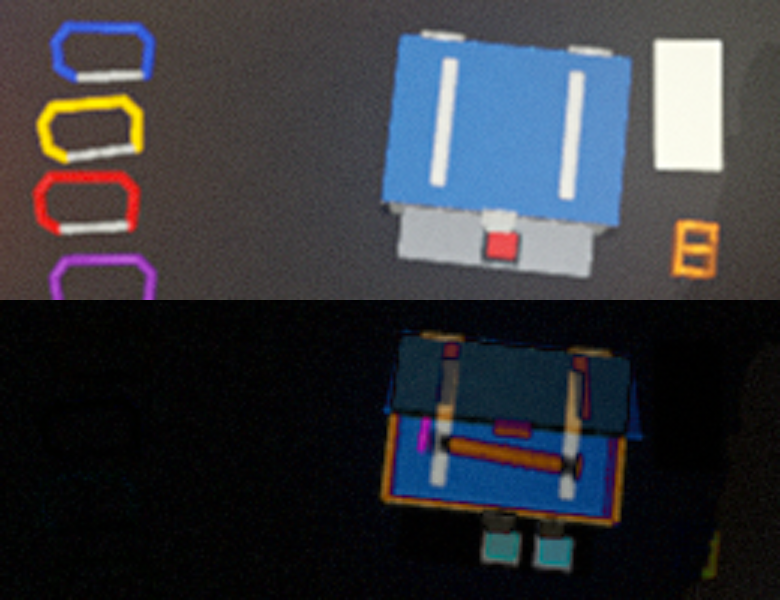

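The lid is shut and the stud at (502,246) is home: I measure -4.3 mm against -5 mm expected. The difference image (lower half) shows nothing else moved.

```bash
python3 -c "
from bench import robot
print(robot.hand_in())"
```

```text
the job is handed in; nothing more can be done
None
```

The lid is shut and the catch is home over its tab, nothing else visibly moved, and the job is handed in after about 18 of the 38 s; the hand-in call gave no verdict.

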